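Prop the kit case's lid on its folding stay and draw out the long beam

ROBOT

A 7-joint arm with a two-finger parallel gripper is mounted at the origin on the work surface. World frame = base frame: x ahead of the robot, y to its left, z up, the work surface at z = 0. Lengths are in mm, angles in rad, forces in N, time in s.
With the tool pointing down it reaches from about 425 to 875 mm from the base axis. Payload 4.7 kg.
Tool frame: the origin (TCP) lies midway between the tips of the shut fingers; the grasp point (between the pads) lies 19 mm behind it; z points along the fingers, y is the line along which they close (so a half turn about z gives the same grasp; the last joint's range is limited). The gripper opens to 85 mm and grips with 20 to 120 N. Pads are 22 mm wide; open, the fingers measure 114 mm over their backs; the gripper's body (76 mm by 85 mm) begins 54 mm behind the grasp point. The pads swing forward as they close: fully open they stand 13 mm farther back than shut.
Start: joints at [1.253, 0.321, -0.07, 1.45, 0.023, 1.371, -0.057], TCP at [211.715, -614.574, 231.349] pointing down, gripper open.
Joint ranges: [-2.86, 2.86], [-0.3, 2.09], [-1.38, 1.24], [0.06, 2.45], [-1.56, 4.7], [0.09, 2.05], [-2.69, 2.69]. Speed limits (rad/s): [2.57, 2.57, 3.14, 3.14, 3.14, 3.14, 3.14].

INTERFACE

Orientations are given as a rotation vector (axis times angle).
In Python, from bench import arm, optics gives the robot as it stands.
- The arm moves only by the tool arm_command, never from a script. Its argument "series" is a list of rows, each an object with "translation": the shift along the tool's x, y, z each as a share of 0.1 m, from -1 to 1, a list of three; "delta_rot": the turn, a rotation vector about the tool's x, y, z each as a share of pi/2 rad, from -1 to 1, a list of three; "jaw": the opening, from 0 (shut) to 1 (fully open). In form: [{"translation": [dx, dy, dz], "delta_rot": [rx, ry, rz], "jaw": jaw}, ...]. A call has 1 to 10 rows; each row is the pose to reach, as a shift and turn from the pose commanded when the call began, along the tool's axes at that moment; what a row does not reach only later rows make up. A row lasts 1/10 s, in which the tool goes at most 50 mm and 8.59 degrees, less where a joint would pass 70% of its speed; a pose out of reach is approached as far as the arm can. A call with a number of a shift or a turn outside -1 to 1 is refused whole. A call with a gripper value outside its range is refused whole. The fingers move at their own pace and stop on an object; "newtons" is the grip in N (left out, the last holds). Time passes only in rows, so rows that repeat a pose let the fingers close. It gives the time, the measured TCP pose, the force, the opening and the grip force at its end, in the units of the state.
- arm.observe(): the state, without advancing time (a new reading comes with each control period).
- optics.grab_frame(name): name is "scene" or "top" or "wrist"; returns a dict with "pixels" (480x640x3 uint8, red, green, blue), "mtx" (3x3 intrinsics, pixels), "R" (3x3) and "t" (3): a world point X has camera coordinates R X + t; the wrist camera has in their place "tool_from_camera" (4x4, takes a point from camera to tool coordinates, whose origin is the TCP and whose axes are the flange's). Camera axes: x right, y down, z forward; pixel columns grow to the right and rows downward; lengths in mm; the calibration is good to about 2 mm. A picture is of the moment at which its call begins: read the wrist's pose just before it. There is no depth.
- arm.hand_in(): hands the job in; it is judged then, once.
The state is a dict: "t": time; "joint_pos": joint angles; "dq": joint speeds; "effort": joint torques, N m; "position": TCP position; "ee_rot": TCP orientation; "ft_force": force on the tool from outside, world axes, zero at the start; "ft_torque": the same for the moment, N m; "opening": finger opening in mm; "grip_force": force on a finger pad.
Only numpy, scipy, OpenCV 4.12 (cv2) and the standard library are available. Lean on these libraries where they do the work, as an engineer would, in place of code of your own. Each camera call takes 0.05 s, during which the arm holds its last target. There are 200 camera calls.

TASK

Raise the lid of the robotics kit case by its front handle and push the knee of its folding stay past straight until it stops, so that the lid is locked up by itself. Only then take out the long aluminium beam: lift its end at the case's low end gate over the lip, draw it out endwise from under the bridge, and lay it flat on the grey mat, wholly on the mat, not on the wheel that lies there. Do not let the lid slam and leave everything else on the table and in the case where it is.

Things in the scene. Friction and masses are not known exactly. Their poses are not given: they have to be found in the camera images.
- case: Kit case fixed to the table: black tray 210 (x) x 360 (y) x 62 mm high, walls and floor 5 mm, lid framed in orange. Origin: centre of its underside; x points from its front (handle side, towards the robot) to its hinge side, y along its length, z up. Beam channel along y at x = -48 mm. A divider 35 mm high (from the table) stands at x = +6 mm.
- gate_lip (a point): Middle of the top edge of the low lip in the front half (case x from -105 to 0 mm) of the case's +y end wall, at y = 178 mm. The lip is only 22 mm high over the table (17 mm over the inner floor); this gap in the wall is the end gate. All other walls are 62 mm high.
- bridge (a point): Middle of the top of the bridge that holds down the beam's far end: a plate 38 (x) x 50 (y) x 4 mm on two cheeks with 30 mm between them, at case x = -48, y from -115 to -65 mm. Its underside is 28 mm above the inner floor, its top 37 mm above the table.
- lid_hinge (a point): Middle of the lid's hinge line, on the case at x = +105 mm, y = 0, z = 62 mm of the case frame. The hinge line runs along the case's y; these axes are the case's and do not turn with the lid.
- lid (a joint): Lid angle: 0 shut, growing as the front edge goes up and away from the robot; travel ends at about 1.22 rad (70 degrees), when the stay is straight. Plate 210 x 360 x 10 mm, 0.45 kg (15 % more or less). Its stiff hinge (0.28 N m) just holds it where it is left above about 1.0 rad; lower down it falls shut.
- lid_bar (a point): Middle of the lid's handle: round black bar 12 mm thick, parallel to the hinge, 252 mm from the hinge line, 42 mm in front of the lid's edge (36 mm clear gap), 98 mm clear between its side arms. Shut, it lies 68 mm above the table. It may turn in the fingers as the lid rises. Axes: the case's when shut, turning with the lid.
- stay (a joint): Knee angle of the folding steel stay inside the case's -y end wall, from case to lid: 0 folded (lid shut); it unfolds by itself as the lid is raised; 2.83 straight; 3.07 at its stop past straight, where it locks; not locked below 2.97. Pushing the knee takes up to about 10 N; if the lid is not quite at the end of its travel the push raises it the rest of the way.
- knee (a point): Middle of the black push knob on the knee, 18 mm across, 28 mm long along the case's y. Before locking the knee bulges to the robot; push it towards the case's +x, some 24 degrees below level, to 9 mm past straight. With the stay straight it is 96 mm above the table, 76 mm before the hinge line; the raised lid leans over it: tilt the gripper back. Axes turn.
- stay_foot (a point): Pivot of the stay's lower link on the case, at x = 0, z = 30 mm of the case frame. Both links are flat bars 13 mm wide, 72 mm between pivots, on the -y side of the knob; the upper one pivots on the lid 110 mm from the hinge line, 10 mm below the lid's underside.
- beam_mid (a point): Centre (half-way up) of the loose aluminium beam: square bar 270 x 16 x 16 mm, 0.10 to 0.20 kg, a row of dark dots on top; its long axis is its y. At the start it lies on the case's inner floor (centre 13 mm above the table) along the case's y, one end under the bridge.
- beam_gate_end (a point): Centre of the beam's end face at the gate (135 mm from its centre along its +y).
- beam_bridge_end (a point): Centre of the beam's other end face, the one under the bridge at the start (its -y).
- mat: Grey mat fixed on the table, 300 (x) x 180 (y) x 3 mm. Origin: centre of its underside; x along its long side. The wheel lies on its -y half; the +y half is free.
- wheel: Loose wheel, black tyre and yellow hub, 66 mm across, 26 mm high, lying flat on the mat. Origin: centre of its underside. To be left alone.
- motor: Loose yellow gear motor 67 x 22 x 19 mm in the case's rear half, behind the divider. Origin: near the middle of its underside. To be left alone.
- battery_pack: Loose battery pack 62 x 32 x 19 mm in the case's rear half, behind the divider. Origin: centre of its underside. To be left alone.
- screwdriver: Loose screwdriver lying on the table. To be left alone.
- glue_bottle: Loose white bottle, 48 mm across, 110 mm high. Origin: centre of its underside. To be left alone.
- small_carton: Loose small carton 60 x 90 x 40 mm. Origin: centre of its underside. To be left alone.
- gamepad: Loose grey game controller about 95 x 135 x 32 mm. Origin: underside. To be left alone.

How it is judged (in metres and radians):
On the way:
1. the lid is up and its stay locked past straight, with the beam still in its channel (value of joint lid above 1.13 rad and value of joint stay above 2.97 rad and y of beam_mid in the frame of case below 0.06 m and z of beam_mid in the frame of case below 0.03 m), for 0.3 s.
At the end, for the whole second after the job is handed in: The lid is still up (above 1.13 rad) with its stay locked (knee above 2.97 rad), and the beam lies flat on the mat: both ends within the mat's outline, their centres less than 16 mm above the table (11 mm when flat) (value of joint lid above 1.13 rad and value of joint stay above 2.97 rad and x of beam_gate_end in the frame of mat between -0.15 and 0.15 m and y of beam_gate_end in the frame of mat between -0.09 and 0.09 m and height (world z) of each of beam_gate_end, beam_bridge_end below 0.016 m and x of beam_bridge_end in the frame of mat between -0.15 and 0.15 m and y of beam_bridge_end in the frame of mat between -0.09 and 0.09 m); the robot touches nothing.
It fails at once if a bystander (wheel, motor, battery pack, screwdriver, bottle, carton, game controller) moved by more than 30 mm (distance of any of wheel, motor, battery_pack, screwdriver, glue_bottle, small_carton, gamepad from where it was at the start of the episode above 0.03 m).
It fails at once if the lid falls or is slammed (faster than 1.5 rad/s downward) (velocity of joint lid below -1.5 rad/s).
It also fails if it takes over 67 s, if anything falls off the work surface, if the arm or the gripper's body presses on something with over 40 N, if the wrist force passes 120 N, or if a joint passes its speed limit or range.

## Working session

There is one attempt and no reset: what is moved stays moved. The work goes in short steps, Python scripts to look and compute and a tool call to move; the robot and the scene stay as the last step left them, time stands still between calls to the robot, and variables do not carry over. Pictures are saved under pics/ and viewed, at most 15 in all, crops included, and the job is handed in when it is done.

Besides the shell and the picture viewer there is one more tool, called as name(argument=value, ...), one argument or row to a line, values as JSON. arm_command: Moves the arm, as the interface text tells. Shift numbers are shares of 0.1 m and turn numbers shares of pi/2 rad, none past 1 either way. Its arguments: {"type":"object","properties":{"series":{"type":"array"},"newtons":{"type":"number"}},"required":["series"]}

```bash
mkdir -p pics; ls; python3 - <<'E'
from bench import arm, optics
import cv2, numpy as np, pickle
s=arm.observe(); print(s)
d={}
for n in ("scene","top","wrist"):
    f=optics.grab_frame(n); d[n]=f; cv2.imwrite(f"pics/{n}0.png",f["pixels"][:,:,::-1])
    print(n,{k:np.round(v,3).tolist() for k,v in f.items() if k!="pixels"})
pickle.dump(d,open("f0.pkl","wb"))
E
```

```text
pics
{'t': 0.0, 'joint_pos': array([ 1.25310584,  0.32182196, -0.070066  ,  1.45169799,  0.02258646,
        1.37076928, -0.0568908 ]), 'dq': array([ 3.80552752e-04,  9.67012450e-04,  4.15393498e-04, -1.74315385e-05,
       -6.93131555e-05, -7.09676136e-04,  1.38465037e-03]), 'effort': array([ 1.61371486e-05, -4.93578494e+01, -3.82450232e-01, -3.14339626e+01,
        1.28576133e-02,  1.13253089e-02,  1.66734304e-05]), 'position': array([ 211.50029344, -614.05825163,  230.21246783]), 'ee_rot': array([-3.09661520e+00, -5.18510389e-01,  6.35236265e-04]), 'ft_force': array([-0.02974562,  0.38411887,  0.49339453]), 'ft_torque': array([ 0.00660027,  0.03277489, -0.02842653]), 'grip_force': 0.0, 'opening': 85.10161001971909}
scene {'mtx': [[616.665, 0.0, 316.316], [0.0, 616.665, 240.328], [0.0, 0.0, 1.0]], 'R': [[-0.708, 0.706, -0.003], [0.483, 0.482, -0.731], [-0.515, -0.519, -0.682]], 't': [317.474, -213.719, 2131.231]}
top {'mtx': [[484.725, 0.0, 326.788], [0.0, 484.725, 230.095], [0.0, 0.0, 1.0]], 'R': [[0.015, -1.0, -0.002], [-0.995, -0.015, -0.096], [0.096, 0.004, -0.995]], 't': [37.373, 518.269, 1352.791]}
wrist {'mtx': [[360.079, 0.0, 319.939], [0.0, 360.079, 238.966], [0.0, 0.0, 1.0]], 'tool_from_camera': [[0.001, -0.96, -0.281, 71.84], [1.0, 0.001, 0.0, -0.39], [0.0, -0.281, 0.96, -141.98], [0.0, 0.0, 0.0, 1.0]]}
```

View pics/top0.png

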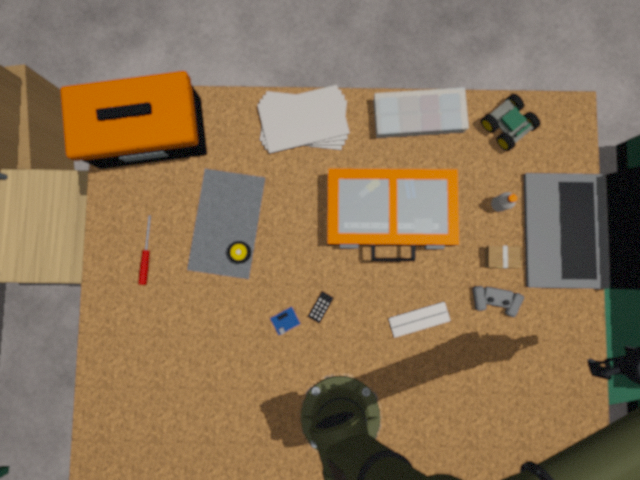

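View pics/scene0.png

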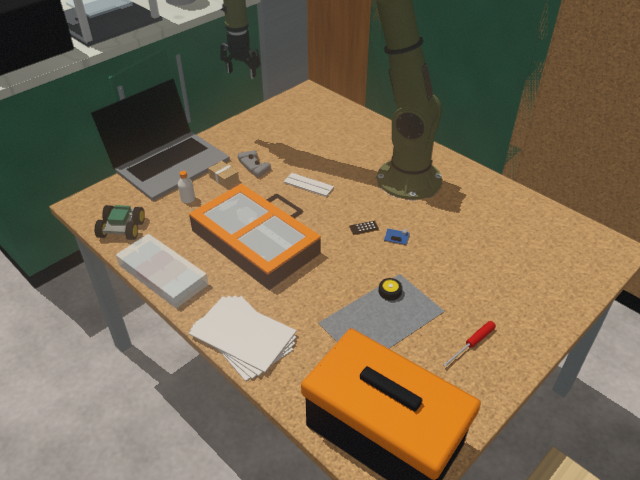

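```bash
cat > h.py <<'E'
import numpy as np, cv2, pickle
from scipy.spatial.transform import Rotation as Rn
def ray(f,px,z):
    """world point on the plane z for pixel px (fixed camera)"""
    d=f["R"].T@np.linalg.solve(f["mtx"],[*px,1.]); c=-f["R"].T@f["t"]
    return c+d*(z-c[2])/d[2]
def proj(f,X):
    c=(f["R"]@np.atleast_2d(X).T).T+f["t"]; u=(f["mtx"]@c.T).T; return u[:,:2]/u[:,2:]
def wristRt(f,s):
    """fills R,t of a wrist frame from state s"""
    T=np.eye(4);T[:3,:3]=Rn.from_rotvec(s["ee_rot"]).as_matrix();T[:3,3]=s["position"]
    M=np.linalg.inv(T@f["tool_from_camera"]); f["R"],f["t"]=M[:3,:3],M[:3,3]; return f
E
python3 - <<'E'
import cv2
im=cv2.imread("pics/top0.png")
a=cv2.resize(im[155:285,315:475],None,fx=5,fy=4.6) if 0 else cv2.resize(im[160:280,318:478],None,fx=5,fy=5,interpolation=cv2.INTER_CUBIC)
cv2.imwrite("pics/c1.png",a)
E
```

```text
(no output)
```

View pics/c1.png

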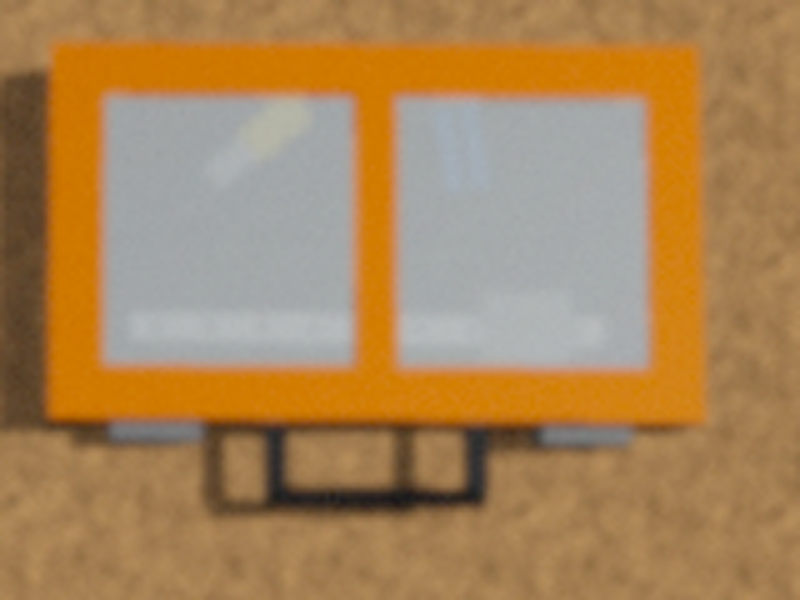

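```bash
cat > est.py <<'E'
from h import *
from scipy.optimize import least_squares
d=pickle.load(open("f0.pkl","rb")); f=d["top"]
def fit(f,loc,px,p0):
    loc=np.array(loc,float);px=np.array(px,float)
    def W(p):
        c,s=np.cos(p[2]),np.sin(p[2]); return np.c_[p[0]+c*loc[:,0]-s*loc[:,1],p[1]+s*loc[:,0]+c*loc[:,1],loc[:,2]]
    r=least_squares(lambda p:(proj(f,W(p))-px).ravel(),p0,x_scale=[1,1,.01]); return r.x,np.round(r.fun,2)
cv=lambda u,v:((u+.5)/5-.5+318,(v+.5)/5-.5+160)
px=[cv(50,43),cv(700,46),cv(705,420),cv(47,418),cv(375,497)]
loc=[(105,180,72),(105,-180,72),(-105,-180,72),(-105,180,72),(-147,0,68)]
if __name__=="__main__":
    print("case",fit(f,loc,px,[600,0,0]))
    # mat: long side 300 ~ image vertical? lengths:
    m=[(205,169),(265,178),(249,277),(189,270)]
    M=[ray(f,p,3) for p in m]; print(np.round(M,1),[round(np.linalg.norm(M[i]-M[i-1])) for i in range(4)])
    print("wheel",ray(f,(238,252),26))
    for n,p in dict(bottle=(503,202),carton=(499,257),pad=(497,299),box=(420,320)).items(): print(n,ray(f,p,30).round())
    im=f["pixels"][150:290,180:320]; cv2.imwrite("pics/mat.png",cv2.resize(im[:,:,::-1],None,fx=4.2,fy=4.2,interpolation=cv2.INTER_CUBIC))
E
python3 est.py
```

```text
case (array([ 5.83533254e+02, -1.35543615e+02,  8.78521500e-03]), array([-0.03, -0.36, -0.38, -0.23,  0.11,  0.46,  0.1 ,  0.05,  0.19,
        0.07]))
[[694.  404.1   3. ]
 [669.8 227.8   3. ]
 [381.6 265.8   3. ]
 [399.  438.5   3. ]] [297, 178, 291, 174]
wheel [451.57758674 295.32378343  26.        ]
bottle [ 605. -455.   30.]
carton [ 448. -441.   30.]
pad [ 331. -433.   30.]
box [ 270. -218.   30.]
```

arm_command(
  series=[
    {"translation": [0.92,-0.94,0],"delta_rot": [0,0,-0.794],"jaw": 0.35},
    {"translation": [0.92,-0.94,0],"delta_rot": [0,0,-0.794],"jaw": 0.35},
    {"translation": [0.92,-0.94,0],"delta_rot": [0,0,-0.794],"jaw": 0.35},
    {"translation": [0.92,-0.94,0],"delta_rot": [0,0,-0.794],"jaw": 0.35},
    {"translation": [0.92,-0.94,0],"delta_rot": [0,0,-0.794],"jaw": 0.35},
    {"translation": [0.92,-0.94,0],"delta_rot": [0,0,-0.794],"jaw": 0.35},
    {"translation": [0.92,-0.94,0],"delta_rot": [0,0,-0.794],"jaw": 0.35},
    {"translation": [0.92,-0.94,0],"delta_rot": [0,0,-0.794],"jaw": 0.35},
    {"translation": [0.92,-0.94,0],"delta_rot": [0,0,-0.794],"jaw": 0.35},
    {"translation": [0.92,-0.94,0],"delta_rot": [0,0,-0.794],"jaw": 0.35},
  ],
  newtons=30,
)

```text
t: 1.15
position: [267.9, -495.5, 231.0]
ee_rot: [-2.212, -2.23, -0.0]
ft_force: [-0.5, 0.4, -0.0]
opening: 29.7
grip_force: 0.0
```

arm_command(
  series=[
    {"translation": [0.9,0.42,0],"delta_rot": [0,0,0],"jaw": 0.35},
    {"translation": [0.9,0.42,0],"delta_rot": [0,0,0],"jaw": 0.35},
    {"translation": [0.9,0.42,0],"delta_rot": [0,0,0],"jaw": 0.35},
  ],
)

```text
t: 1.45
position: [313.7, -399.0, 231.6]
ee_rot: [-2.202, -2.24, -0.004]
ft_force: [0.5, 0.4, -0.8]
opening: 29.7
grip_force: 0.0
```

arm_command(
  series=[
    {"translation": [0.9,0.42,0],"delta_rot": [0,0,0],"jaw": 0.35},
    {"translation": [0.9,0.42,0],"delta_rot": [0,0,0],"jaw": 0.35},
    {"translation": [0.9,0.42,0],"delta_rot": [0,0,0],"jaw": 0.35},
  ],
)

```text
t: 1.75
position: [354.2, -308.9, 231.8]
ee_rot: [2.202, 2.24, 0.003]
ft_force: [0.1, -0.1, 0.1]
opening: 30.0
grip_force: 0.0
```

arm_command(
  series=[
    {"translation": [0.9,0.42,0.4],"delta_rot": [0,0,0],"jaw": 0.35},
    {"translation": [0.9,0.42,0.4],"delta_rot": [0,0,0],"jaw": 0.35},
    {"translation": [0.9,0.42,0.4],"delta_rot": [0,0,0],"jaw": 0.35},
  ],
)

```text
t: 2.05
position: [392.9, -219.3, 189.5]
ee_rot: [-2.202, -2.236, -0.001]
ft_force: [-0.0, 0.1, 0.4]
opening: 29.7
grip_force: 0.0
```

arm_command(
  series=[
    {"translation": [0.9,0.42,0.4],"delta_rot": [0,0,0],"jaw": 0.35},
    {"translation": [0.9,0.42,0.4],"delta_rot": [0,0,0],"jaw": 0.35},
    {"translation": [0.9,0.42,0.4],"delta_rot": [0,0,0],"jaw": 0.35},
    {"translation": [0.9,0.42,0.4],"delta_rot": [0,0,0],"jaw": 0.35},
  ],
)

```text
t: 2.45
position: [433.1, -133.7, 150.9]
ee_rot: [-2.209, -2.233, 0.001]
ft_force: [-0.8, -0.5, 1.8]
opening: 29.8
grip_force: 0.0
```

```bash
cat > snap.py <<'E'
import sys; from h import *
from bench import arm, optics
s=arm.observe(); n=sys.argv[1]; o=sys.argv[2]
f=optics.grab_frame(n)
if n=="wrist": wristRt(f,s)
pickle.dump((s,f),open(o+".pkl","wb")); cv2.imwrite(f"pics/{o}.png",f["pixels"][:,:,::-1])
print(s["t"],s["position"].round(1),s["ee_rot"].round(3),s["joint_pos"].round(2),s["ft_force"].round(1))
E
python3 snap.py wrist w1
```

```text
2.45 [ 433.1 -133.7  150.9] [-2.209e+00 -2.233e+00  1.000e-03] [ 0.89 -0.02 -0.63  2.   -0.01  1.16  0.27] [-0.8 -0.5  1.8]
```

View pics/w1.png

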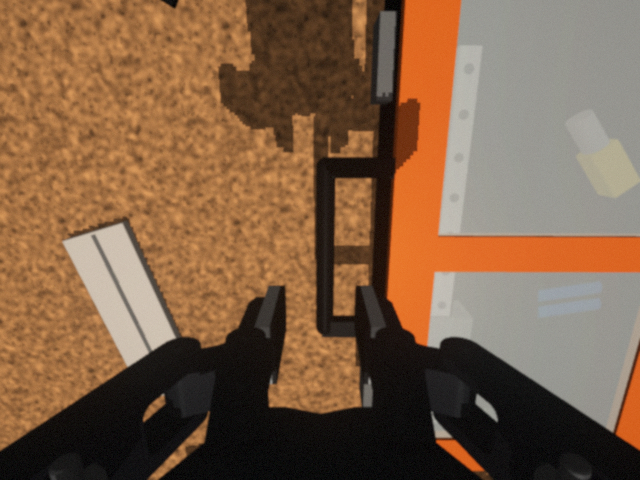

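```bash
python3 - <<'E'
from h import *
s,f=pickle.load(open("w1.pkl","rb"))
for p in [(327,168),(325,327),(326,247)]: print(ray(f,p,68).round(1))
c,si=np.cos(.0088),np.sin(.0088)
print(583.5-147*c,-135.5-147*si)
print("beam dots",[ray(f,p,21).round(1) for p in [(469,68),(454,197),(467,45)]])
E
```

```text
[437.2 -82.   68. ]
[ 437.7 -191.7   68. ]
[ 437.4 -132.9   68. ]
436.50569180326875 -136.79358330400063
beam dots [array([535., -17.,  21.]), array([ 535.1, -106.8,   21. ]), array([531.8,  -2.8,  21. ])]
```

arm_command(
  series=[
    {"translation": [0,0,0.4],"delta_rot": [0,0,0],"jaw": 0.35},
    {"translation": [0,0,0.6],"delta_rot": [0,0,0],"jaw": 0.35},
    {"translation": [0,0,0.6],"delta_rot": [0,0,0],"jaw": 0.35},
    {"translation": [0,0,0.6],"delta_rot": [0,0,0],"jaw": 0.35},
  ],
)

```text
t: 2.9
position: [433.2, -136.1, 92.1]
ee_rot: [2.215, 2.227, 0.0]
ft_force: [-0.2, -0.4, 0.0]
opening: 30.0
grip_force: 0.0
```

arm_command(
  series=[
    {"translation": [0,0.04,0.2],"delta_rot": [0,0,0],"jaw": 0.35},
    {"translation": [0,0.04,0.41],"delta_rot": [0,0,0],"jaw": 0.35},
    {"translation": [0,0.04,0.41],"delta_rot": [0,0,0],"jaw": 0.35},
    {"translation": [0,0.04,0.41],"delta_rot": [0,0,0],"jaw": 0.35},
  ],
)

```text
t: 3.3
position: [437.9, -135.2, 51.7]
ee_rot: [2.212, 2.228, 0.001]
ft_force: [0.6, -0.3, -0.2]
opening: 29.9
grip_force: 0.0
```

arm_command(
  series=[
    {"translation": [0,0,0],"delta_rot": [0,0,0],"jaw": 0},
    {"translation": [0,0,0],"delta_rot": [0,0,0],"jaw": 0},
    {"translation": [0,0,0],"delta_rot": [0,0,0],"jaw": 0},
    {"translation": [0,0,0],"delta_rot": [0,0,0],"jaw": 0},
    {"translation": [0,0,0],"delta_rot": [0,0,0],"jaw": 0},
  ],
  newtons=30,
)

```text
t: 3.8
position: [436.4, -135.1, 51.7]
ee_rot: [-2.213, -2.23, 0.004]
ft_force: [-5.2, 0.1, 6.5]
opening: 10.5
grip_force: 29.3
```

arm_command(
  series=[
    {"translation": [0,0.006,-0.126],"delta_rot": [0,0,0],"jaw": 0},
    {"translation": [0,0.019,-0.251],"delta_rot": [0,0,0],"jaw": 0},
    {"translation": [0,0.037,-0.376],"delta_rot": [0,0,0],"jaw": 0},
    {"translation": [0,0.062,-0.499],"delta_rot": [0,0,0],"jaw": 0},
    {"translation": [0,0.093,-0.621],"delta_rot": [0,0,0],"jaw": 0},
    {"translation": [0,0.13,-0.742],"delta_rot": [0,0,0],"jaw": 0},
    {"translation": [0,0.173,-0.86],"delta_rot": [0,0,0],"jaw": 0},
    {"translation": [0,0.222,-0.976],"delta_rot": [0,0,0],"jaw": 0},
  ],
)

```text
t: 4.6
position: [457.0, -134.9, 148.7]
ee_rot: [-2.211, -2.228, 0.007]
ft_force: [-8.3, -3.2, -0.5]
opening: 10.7
grip_force: 29.3
```

arm_command(
  series=[
    {"translation": [0,0.055,-0.114],"delta_rot": [0,0,0],"jaw": 0},
    {"translation": [0,0.115,-0.224],"delta_rot": [0,0,0],"jaw": 0},
    {"translation": [0,0.181,-0.332],"delta_rot": [0,0,0],"jaw": 0},
    {"translation": [0,0.252,-0.436],"delta_rot": [0,0,0],"jaw": 0},
    {"translation": [0,0.328,-0.536],"delta_rot": [0,0,0],"jaw": 0},
    {"translation": [0,0.41,-0.633],"delta_rot": [0,0,0],"jaw": 0},
    {"translation": [0,0.495,-0.725],"delta_rot": [0,0,0],"jaw": 0},
    {"translation": [0,0.585,-0.813],"delta_rot": [0,0,0],"jaw": 0},
    {"translation": [0,0.68,-0.896],"delta_rot": [0,0,0],"jaw": 0},
    {"translation": [0,0.779,-0.975],"delta_rot": [0,0,0],"jaw": 0},
  ],
)

```text
t: 5.6
position: [533.4, -134.3, 249.1]
ee_rot: [-2.211, -2.226, 0.012]
ft_force: [-17.2, -1.5, 16.4]
opening: 10.5
grip_force: 30.6
```

arm_command(
  series=[
    {"translation": [0,0.09,-0.09],"delta_rot": [0,0,0],"jaw": 0},
    {"translation": [0,0.19,-0.165],"delta_rot": [0,0,0],"jaw": 0},
    {"translation": [0,0.298,-0.23],"delta_rot": [0,0,0],"jaw": 0},
    {"translation": [0,0.409,-0.287],"delta_rot": [0,0,0],"jaw": 0},
    {"translation": [0,0.523,-0.34],"delta_rot": [0,0,0],"jaw": 0},
    {"translation": [0,0.62,-0.378],"delta_rot": [0,0,0],"jaw": 0},
    {"translation": [0,0.62,-0.378],"delta_rot": [0,0,0],"jaw": 0},
    {"translation": [0,0.62,-0.378],"delta_rot": [0,0,0],"jaw": 0},
  ],
)

```text
t: 6.4
position: [600.7, -133.5, 287.0]
ee_rot: [2.21, 2.226, 0.004]
ft_force: [-0.8, -3.0, 6.0]
opening: 10.4
grip_force: 30.7
```

```bash
python3 snap.py scene s1; python3 -c "
import cv2;im=cv2.imread('pics/s1.png');cv2.imwrite('pics/s1c.png',cv2.resize(im[120:300,160:400],None,fx=3.3,fy=3.3,interpolation=2))"
```

```text
6.4 [ 600.7 -133.5  287. ] [2.21  2.226 0.004] [ 0.72  0.29 -0.68  1.44  0.18  1.47  0.05] [-0.8 -3.   6. ]
```

View pics/s1c.png

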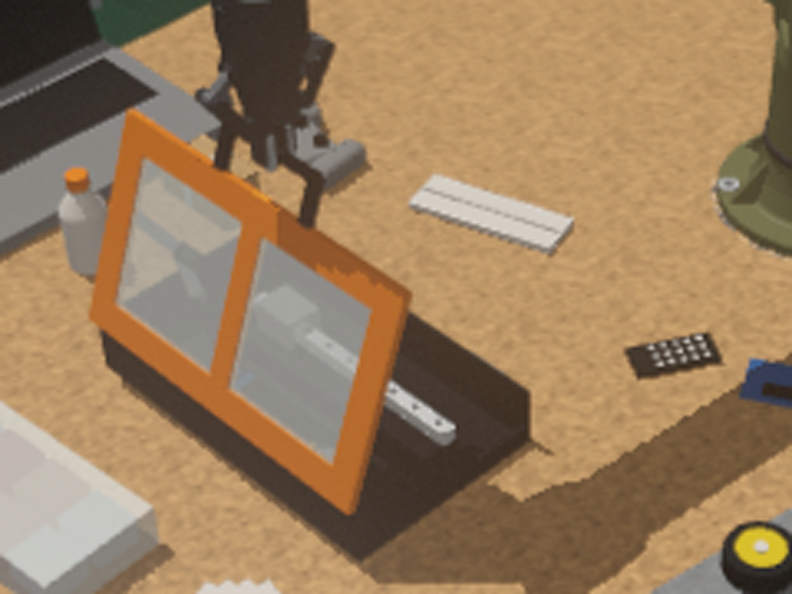

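arm_command(
  series=[
    {"translation": [0,0,0],"delta_rot": [0,0,0],"jaw": 0.3},
    {"translation": [0,0,0],"delta_rot": [0,0,0],"jaw": 0.3},
    {"translation": [0,0,0],"delta_rot": [0,0,0],"jaw": 0.3},
    {"translation": [0,0,0],"delta_rot": [0,0,0],"jaw": 0.3},
    {"translation": [0,0,-0.2],"delta_rot": [0,0,0],"jaw": 0.3},
    {"translation": [0,0,-0.5],"delta_rot": [0,0,0],"jaw": 0.3},
    {"translation": [0,0,-0.8],"delta_rot": [0,0,0],"jaw": 0.3},
    {"translation": [0,0,-0.8],"delta_rot": [0,0,0],"jaw": 0.3},
  ],
)

```text
t: 7.25
position: [600.9, -132.5, 367.8]
ee_rot: [2.208, 2.227, 0.007]
ft_force: [0.2, -0.0, 0.6]
opening: 25.5
grip_force: 0.0
```

arm_command(
  series=[
    {"translation": [-0.8,-0.94,0.2],"delta_rot": [0,0,0],"jaw": 0},
    {"translation": [-0.8,-0.94,0.2],"delta_rot": [0,0,0],"jaw": 0},
    {"translation": [-0.8,-0.94,0.2],"delta_rot": [0,0,0],"jaw": 0},
    {"translation": [-0.8,-0.94,0.2],"delta_rot": [0,0,0],"jaw": 0},
  ],
)

```text
t: 7.65
position: [502.5, -217.9, 342.0]
ee_rot: [-2.22, -2.221, 0.005]
ft_force: [-0.2, -0.4, -0.7]
opening: 0.1
grip_force: 0.0
```

arm_command(
  series=[
    {"translation": [-0.76,0,1.0],"delta_rot": [-0.6,0,0],"jaw": 0},
    {"translation": [-0.76,0,1.0],"delta_rot": [-0.6,0,0],"jaw": 0},
    {"translation": [-0.76,0,1.0],"delta_rot": [-0.6,0,0],"jaw": 0},
    {"translation": [-0.76,0,1.0],"delta_rot": [-0.6,0,0],"jaw": 0},
    {"translation": [-0.76,0,1.0],"delta_rot": [-0.6,0,0],"jaw": 0},
    {"translation": [-0.76,0,1.0],"delta_rot": [-0.6,0,0],"jaw": 0},
    {"translation": [-0.76,0,1.0],"delta_rot": [-0.6,0,0],"jaw": 0},
    {"translation": [-0.76,0,1.0],"delta_rot": [-0.6,0,0],"jaw": 0},
  ],
)

```text
t: 8.45
position: [504.3, -288.4, 239.2]
ee_rot: [1.657, 1.662, 0.85]
ft_force: [-0.2, 0.1, -0.9]
opening: 0.0
grip_force: 0.0
```

```bash
python3 snap.py wrist w2
```

```text
8.45 [ 504.3 -288.4  239.2] [1.657 1.662 0.85 ] [ 1.12 -0.17 -0.24  2.27 -1.23  0.77  1.71] [-0.2  0.1 -0.9]
```

View pics/w2.png

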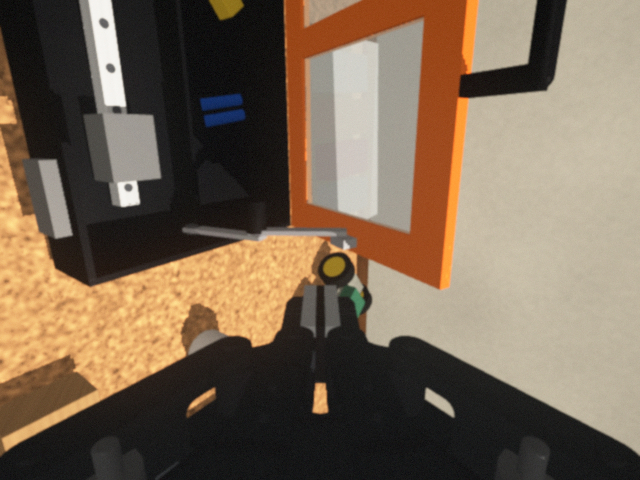

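```bash
cat > knee.py <<'E'
from h import *
P0=np.array([583.5,-135.5]);yaw=.0088
def c2w(v): c,s=np.cos(yaw),np.sin(yaw); return np.array([P0[0]+c*v[0]-s*v[1],P0[1]+s*v[0]+c*v[1],v[2]])
def knee(th):
    u=np.array([-np.cos(th),np.sin(th)]); n=np.array([-np.sin(th),-np.cos(th)]) # underside normal
    H=np.array([105,62.]); A=np.array([0,30.]); B=H+110*u+10*n
    D=B-A; L=np.hypot(*D); m=(A+B)/2
    if L>144: return B,m,L
    h=np.sqrt(72**2-L*L/4); q=np.array([-D[1],D[0]])/L
    return B,m+h*q,L
if __name__=="__main__":
    s,f=pickle.load(open("w2.pkl","rb"))
    for th in (1.1,1.15,1.17,1.19,1.2,1.21,1.22,1.23):
        B,k,L=knee(th); print(th,B.round(1),k.round(1),round(L,1),[proj(f,c2w((k[0],y,k[1])))[0].round(0).tolist() for y in(-140,-150,-160)])
    th=1.2;u=np.array([-np.cos(th),np.sin(th)])
    for r in (210,): q=np.array([105,62])+r*u; print(proj(f,[c2w((q[0],y,q[1])) for y in (-180,180)]).round(), "lid corner seen (443,288)")
    print("wall corner",proj(f,c2w((-105,-180,62))),"seen (92,283)")
E
python3 knee.py
```

```text
1.1 [ 46.2 155.5] [ -2. 102.] 133.7 [[241.0, 211.0], [241.0, 223.0], [242.0, 235.0]]
1.15 [ 50.9 158.3] [  6.4 101.7] 138.1 [[248.0, 210.0], [249.0, 221.0], [250.0, 233.0]]
1.17 [ 52.9 159.4] [ 10.4 101.2] 139.8 [[251.0, 209.0], [252.0, 220.0], [253.0, 232.0]]
1.19 [ 54.8 160.4] [ 15.  100.4] 141.5 [[255.0, 208.0], [255.0, 219.0], [256.0, 230.0]]
1.2 [ 55.8 160.9] [17.8 99.8] 142.3 [[256.0, 207.0], [257.0, 218.0], [258.0, 230.0]]
1.21 [ 56.8 161.4] [21.2 98.8] 143.1 [[259.0, 206.0], [259.0, 218.0], [260.0, 229.0]]
1.22 [ 57.8 161.9] [27.8 96.4] 144.0 [[262.0, 205.0], [263.0, 216.0], [263.0, 227.0]]
1.23 [ 58.8 162.3] [29.4 96.2] 144.8 [[263.0, 205.0], [264.0, 216.0], [264.0, 226.0]]
[[ 441.  290.]
 [ 523. -575.]] lid corner seen (443,288)
wall corner [[ 89.94331956 287.560445  ]] seen (92,283)
```

arm_command(
  series=[
    {"translation": [0.03,-0.3,0.4],"delta_rot": [0,0,0],"jaw": 0},
    {"translation": [0.03,-0.3,0.66],"delta_rot": [0,0,0],"jaw": 0},
    {"translation": [0.03,-0.3,0.66],"delta_rot": [0,0,0],"jaw": 0},
    {"translation": [0.03,-0.3,0.66],"delta_rot": [0,0,0],"jaw": 0},
  ],
)

```text
t: 8.9
position: [544.0, -285.7, 181.4]
ee_rot: [1.647, 1.666, 0.849]
ft_force: [-0.2, -0.5, 1.2]
opening: -0.1
grip_force: 0.0
```

arm_command(
  series=[
    {"translation": [0.03,-0.3,0.4],"delta_rot": [0,0,0],"jaw": 0},
    {"translation": [0.03,-0.3,0.66],"delta_rot": [0,0,0],"jaw": 0},
    {"translation": [0.03,-0.3,0.66],"delta_rot": [0,0,0],"jaw": 0},
    {"translation": [0.03,-0.3,0.66],"delta_rot": [0,0,0],"jaw": 0},
  ],
)

```text
t: 9.3
position: [579.5, -283.6, 119.4]
ee_rot: [1.647, 1.661, 0.85]
ft_force: [0.2, 0.0, -0.1]
opening: 0.0
grip_force: 0.0
```

```bash
python3 snap.py wrist w3; python3 - <<'E'
from h import *; from knee import c2w
s,f=pickle.load(open("w3.pkl","rb"))
R=Rn.from_rotvec(s["ee_rot"]).as_matrix(); print(R.round(3))
for z in [(30,97.5),(33.6,96)]: print((R.T@(c2w((z[0],-146,z[1]))-s["position"])).round(1))
E
```

```text
9.3 [ 579.5 -283.6  119.4] [1.647 1.661 0.85 ] [ 1.68  0.27 -1.01  2.25 -1.55  0.38  2.18] [ 0.2  0.  -0.1]
[[-0.008  0.585  0.811]
 [ 1.     0.005  0.007]
 [-0.     0.811 -0.585]]
[ 2.1  2.9 41.4]
[ 2.1  3.8 45.2]
```

View pics/w3.png

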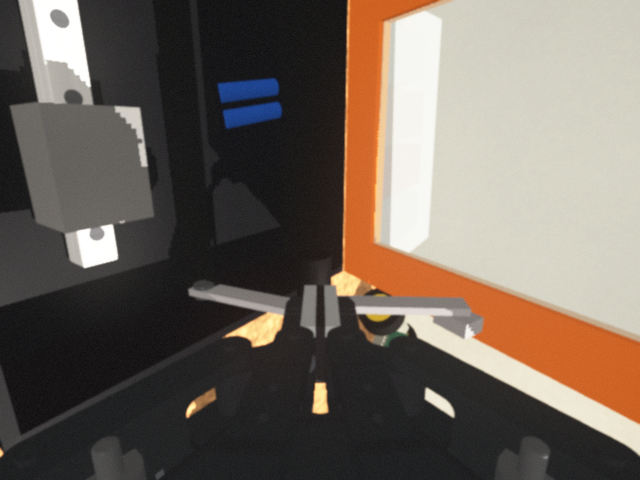

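arm_command(
  series=[
    {"translation": [0,0,-0.1],"delta_rot": [0.08,0,0],"jaw": 0},
    {"translation": [0,0,-0.1],"delta_rot": [0.17,0,0],"jaw": 0},
    {"translation": [0,0,-0.1],"delta_rot": [0.17,0,0],"jaw": 0},
    {"translation": [0,0,-0.1],"delta_rot": [0.17,0,0],"jaw": 0},
  ],
)

```text
t: 9.75
position: [571.1, -281.5, 123.1]
ee_rot: [1.805, 1.83, 0.675]
ft_force: [0.6, 0.7, -0.5]
opening: -0.3
grip_force: 0.0
```

```bash
cat > st.py <<'E'
from h import *; from knee import c2w; from bench import arm
import sys
s=arm.observe(); R=Rn.from_rotvec(s["ee_rot"]).as_matrix()
print(s["t"],s["position"].round(1),s["joint_pos"].round(2),s["ft_force"].round(1),s["opening"].round(1)); print(R.round(3))
for a in sys.argv[1:]:
    print(a,"shift in tool",(R.T@(c2w(eval(a))-s["position"])).round(1))
E
python3 st.py "(10,-146,106)" "(30,-146,97)" "(34,-146,95.3)"
```

```text
Traceback (most recent call last):
  File "st.py", line 4, in <module>
    print(s["t"],s["position"].round(1),s["joint_pos"].round(2),s["ft_force"].round(1),s["opening"].round(1)); print(R.round(3))
                                                                                       ^^^^^^^^^^^^^^^^^^
AttributeError: 'float' object has no attribute 'round'
```

```bash
sed -i 's/s\["opening"\].round(1)/round(s["opening"],1)/' st.py
python3 st.py "(10,-146,106)" "(32,-146,99)" "(36,-146,97.3)"
```

```text
9.75 [ 571.1 -281.5  123.1] [ 1.39  0.14 -0.78  2.13 -0.77  0.45  1.29] [ 0.6  0.7 -0.5] -0.3
[[-0.016  0.763  0.646]
 [ 1.     0.009  0.014]
 [ 0.005  0.646 -0.764]]
(10,-146,106) shift in tool [-0.4  7.  28.3]
(32,-146,99) shift in tool [-0.5 19.3 47.9]
(36,-146,97.3) shift in tool [-0.6 21.2 51.8]
```

arm_command(
  series=[
    {"translation": [0,0.04,0.15],"delta_rot": [0,0,0],"jaw": 0},
    {"translation": [0,0.07,0.28],"delta_rot": [0,0,0],"jaw": 0},
    {"translation": [0,0.1,0.33],"delta_rot": [0,0,0],"jaw": 0},
    {"translation": [0,0.13,0.38],"delta_rot": [0,0,0],"jaw": 0},
    {"translation": [0,0.155,0.42],"delta_rot": [0,0,0],"jaw": 0},
    {"translation": [0,0.18,0.46],"delta_rot": [0,0,0],"jaw": 0},
    {"translation": [0,0.2,0.49],"delta_rot": [0,0,0],"jaw": 0},
    {"translation": [0,0.21,0.51],"delta_rot": [0,0,0],"jaw": 0},
    {"translation": [0,0.21,0.51],"delta_rot": [0,0,0],"jaw": 0},
  ],
)

```text
t: 10.65
position: [616.5, -279.4, 96.7]
ee_rot: [1.807, 1.836, 0.679]
ft_force: [-59.1, 10.6, 51.5]
opening: 0.2
grip_force: 39.2
```

```bash
python3 st.py "(36,-146,97.3)"; python3 snap.py wrist w4
```

```text
10.65 [ 616.5 -279.4   96.7] [ 1.25  0.27 -0.73  2.07 -0.65  0.35  1.17] [-59.1  10.6  51.5] 0.2
[[-0.019  0.765  0.644]
 [ 1.     0.009  0.02 ]
 [ 0.01   0.644 -0.765]]
(36,-146,97.3) shift in tool [-1.9  3.6  2.2]
10.65 [ 616.5 -279.4   96.7] [1.807 1.836 0.679] [ 1.25  0.27 -0.73  2.07 -0.65  0.35  1.17] [-59.1  10.6  51.5]
```

arm_command(
  series=[
    {"translation": [0,-0.07,-0.16],"delta_rot": [0,0,0],"jaw": 0},
    {"translation": [0,-0.15,-0.45],"delta_rot": [0,0,0],"jaw": 0},
    {"translation": [0,-0.15,-0.85],"delta_rot": [0,0,0],"jaw": 0},
    {"translation": [0,-0.15,-0.9],"delta_rot": [0,0,0],"jaw": 0},
  ],
)

```text
t: 11.1
position: [549.7, -282.5, 157.5]
ee_rot: [1.803, 1.827, 0.676]
ft_force: [0.8, -1.2, 0.3]
opening: 0.1
grip_force: 0.0
```

```bash
python3 st.py; python3 snap.py wrist w5; python3 - <<'E'
from h import *; from knee import c2w
s,f=pickle.load(open("w5.pkl","rb"))
for n,k in dict(straight=(28.9,96.1),locked=(37.2,92.4)).items(): print(n,proj(f,c2w((k[0],-150,k[1]))).round())
for y in (139,-131): print(y,proj(f,c2w((-48,y,21))).round())
E
```

```text
11.1 [ 549.7 -282.5  157.5] [ 1.47  0.03 -0.8   2.14 -0.83  0.57  1.32] [ 0.8 -1.2  0.3] 0.1
[[-0.015  0.761  0.648]
 [ 1.     0.009  0.012]
 [ 0.004  0.648 -0.761]]
11.1 [ 549.7 -282.5  157.5] [1.803 1.827 0.676] [ 1.47  0.03 -0.8   2.14 -0.83  0.57  1.32] [ 0.8 -1.2  0.3]
straight [[333. 251.]]
locked [[339. 248.]]
139 [[ 113. -337.]]
-131 [[175. 221.]]
```

View pics/w5.png

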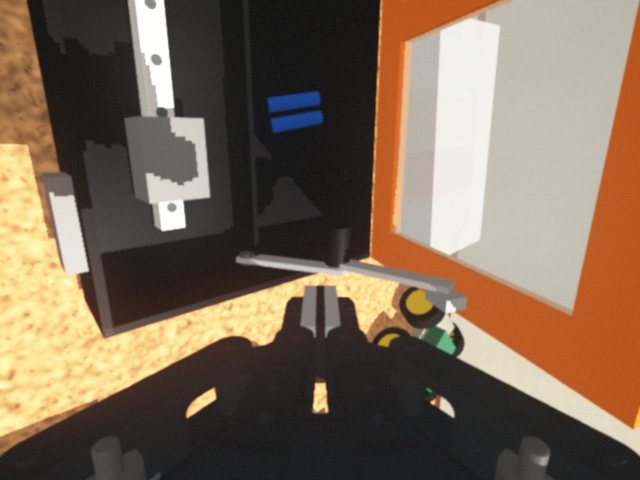

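arm_command(
  series=[
    {"translation": [0.5,-0.05,-0.17],"delta_rot": [0,0,0],"jaw": 0.45},
    {"translation": [0.98,-0.05,-0.17],"delta_rot": [0.1,0,0],"jaw": 0.45},
    {"translation": [0.98,-0.05,-0.17],"delta_rot": [0.2,0,0],"jaw": 0.45},
    {"translation": [0.98,-0.05,-0.17],"delta_rot": [0.3,0,0],"jaw": 0.45},
    {"translation": [0.98,-0.05,-0.17],"delta_rot": [0.4,0,0],"jaw": 0.45},
    {"translation": [0.98,-0.05,-0.17],"delta_rot": [0.449,0,0],"jaw": 0.45},
    {"translation": [0.98,-0.05,-0.17],"delta_rot": [0.449,0,0],"jaw": 0.45},
  ],
)

```text
t: 11.85
position: [533.8, -185.1, 165.1]
ee_rot: [2.181, 2.22, 0.075]
ft_force: [-0.9, 0.5, 1.1]
opening: 38.6
grip_force: 0.0
```

arm_command(
  series=[
    {"translation": [0.4,0,0.1],"delta_rot": [0,0,0],"jaw": 0.45},
    {"translation": [0.69,0,0.35],"delta_rot": [0,0,0],"jaw": 0.45},
    {"translation": [0.69,0,0.35],"delta_rot": [0,0,0],"jaw": 0.45},
  ],
)

```text
t: 12.15
position: [533.5, -105.1, 127.6]
ee_rot: [2.17, 2.241, 0.087]
ft_force: [0.1, -0.0, -0.1]
opening: 38.5
grip_force: 0.0
```

arm_command(
  series=[
    {"translation": [0.4,0,0.1],"delta_rot": [0,0,0],"jaw": 0.45},
    {"translation": [0.69,0,0.35],"delta_rot": [0,0,0],"jaw": 0.45},
    {"translation": [0.69,0,0.35],"delta_rot": [0,0,0],"jaw": 0.45},
    {"translation": [0.69,0,0.35],"delta_rot": [0,0,0],"jaw": 0.45},
  ],
)

```text
t: 12.55
position: [535.1, -42.8, 97.1]
ee_rot: [2.173, 2.227, 0.083]
ft_force: [1.0, 0.4, 1.2]
opening: 38.5
grip_force: 0.0
```

```bash
python3 st.py; python3 snap.py wrist w6; python3 - <<'E'
from h import *; from knee import c2w
s,f=pickle.load(open("w6.pkl","rb"))
for y in (135,100,60): print(y,[proj(f,c2w((x,y,21))).round()[0].tolist() for x in (-56,-40)])
print(proj(f,[c2w((x,180,22)) for x in (-105,0)]).round())
E
```

```text
12.55 [535.1 -42.8  97.1] [ 1.02  0.33 -1.11  1.91  0.33  1.04 -0.19] [1.  0.4 1.2] 38.5
[[-0.025  0.998  0.058]
 [ 1.     0.024  0.018]
 [ 0.017  0.059 -0.998]]
12.55 [535.1 -42.8  97.1] [2.173 2.227 0.083] [ 1.02  0.33 -1.11  1.91  0.33  1.04 -0.19] [1.  0.4 1.2]
135 [[299.0, 187.0], [326.0, 188.0]]
100 [[299.0, 243.0], [324.0, 243.0]]
60 [[299.0, 301.0], [323.0, 301.0]]
[[212. 106.]
 [396. 111.]]
```

View pics/w6.png

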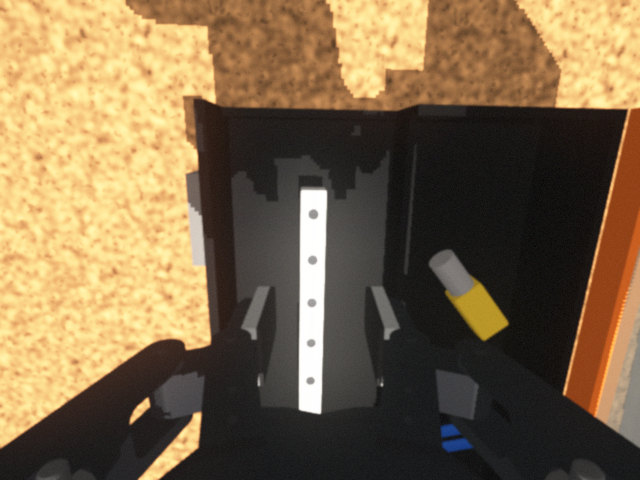

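arm_command(
  series=[
    {"translation": [-0.005,-0.02,0.3],"delta_rot": [0.037,-0.011,0.01],"jaw": 0.45},
    {"translation": [-0.01,-0.04,0.55],"delta_rot": [0.037,-0.011,0.01],"jaw": 0.45},
    {"translation": [-0.015,-0.056,0.75],"delta_rot": [0.037,-0.011,0.01],"jaw": 0.45},
    {"translation": [-0.015,-0.056,0.75],"delta_rot": [0.037,-0.011,0.01],"jaw": 0.45},
    {"translation": [-0.015,-0.056,0.75],"delta_rot": [0.037,-0.011,0.01],"jaw": 0.45},
  ],
)

```text
t: 13.1
position: [534.7, -44.9, 23.1]
ee_rot: [2.215, 2.225, 0.001]
ft_force: [0.2, -1.1, 0.4]
opening: 38.5
grip_force: 0.0
```

```bash
python3 st.py "(-48,93,9)"
```

```text
13.1 [534.7 -44.9  23.1] [ 0.87  0.48 -0.99  1.92  0.48  1.   -0.33] [ 0.2 -1.1  0.4] 38.5
[[-0.005  1.     0.002]
 [ 1.     0.005 -0.001]
 [-0.001  0.002 -1.   ]]
(-48,93,9) shift in tool [ 2.  -0.  14.1]
```

arm_command(
  series=[
    {"translation": [0.02,0,0.07],"delta_rot": [0,0,0],"jaw": 0.45},
    {"translation": [0.02,0,0.14],"delta_rot": [0,0,0],"jaw": 0.45},
    {"translation": [0.02,0,0.14],"delta_rot": [0,0,0],"jaw": 0.45},
    {"translation": [0.02,0,0.14],"delta_rot": [0,0,0],"jaw": 0},
    {"translation": [0.02,0,0.14],"delta_rot": [0,0,0],"jaw": 0},
    {"translation": [0.02,0,0.14],"delta_rot": [0,0,0],"jaw": 0},
    {"translation": [0.02,0,0.14],"delta_rot": [0,0,0],"jaw": 0},
    {"translation": [0.02,0,0.14],"delta_rot": [0,0,0],"jaw": 0},
    {"translation": [0.02,0,0.14],"delta_rot": [0,0,0],"jaw": 0},
  ],
  newtons=80,
)

```text
t: 14.0
position: [534.0, -41.8, 9.0]
ee_rot: [2.213, 2.228, -0.0]
ft_force: [-1.8, 0.6, 6.3]
opening: 13.5
grip_force: 79.5
```

```bash
python3 st.py "(-48,93,9)"
```

```text
14.0 [534.  -41.8   9. ] [ 0.85  0.5  -0.97  1.93  0.5   0.97 -0.35] [-1.8  0.6  6.3] 13.5
[[-0.007  1.     0.001]
 [ 1.     0.007 -0.001]
 [-0.001  0.001 -1.   ]]
(-48,93,9) shift in tool [-1.1  0.7 -0. ]
```

arm_command(
  series=[
    {"translation": [0,0,-0.09],"delta_rot": [0,0.023,0],"jaw": 0},
    {"translation": [-0.01,0,-0.18],"delta_rot": [0,0.047,0],"jaw": 0},
    {"translation": [-0.02,0,-0.26],"delta_rot": [0,0.07,0],"jaw": 0},
    {"translation": [-0.02,0,-0.26],"delta_rot": [0,0.07,0],"jaw": 0},
    {"translation": [-0.02,0,-0.26],"delta_rot": [0,0.07,0],"jaw": 0},
  ],
)

```text
t: 14.5
position: [533.7, -44.3, 34.1]
ee_rot: [-2.159, -2.172, -0.118]
ft_force: [0.4, -0.0, -1.0]
opening: 13.4
grip_force: 78.8
```

```bash
python3 st.py; python3 snap.py scene s2; python3 -c "
import cv2;im=cv2.imread('pics/s2.png');cv2.imwrite('pics/s2c.png',cv2.resize(im[130:300,180:380],None,fx=4,fy=3.5,interpolation=2))"
```

```text
14.5 [533.7 -44.3  34.1] [ 0.98  0.5  -1.05  1.91  0.38  1.   -0.21] [ 0.4 -0.  -1. ] 13.4
[[-0.006  1.     0.   ]
 [ 0.994  0.006  0.108]
 [ 0.108  0.001 -0.994]]
14.5 [533.7 -44.3  34.1] [-2.159 -2.172 -0.118] [ 0.98  0.5  -1.05  1.91  0.38  1.   -0.21] [ 0.4 -0.  -1. ]
```

View pics/s2c.png

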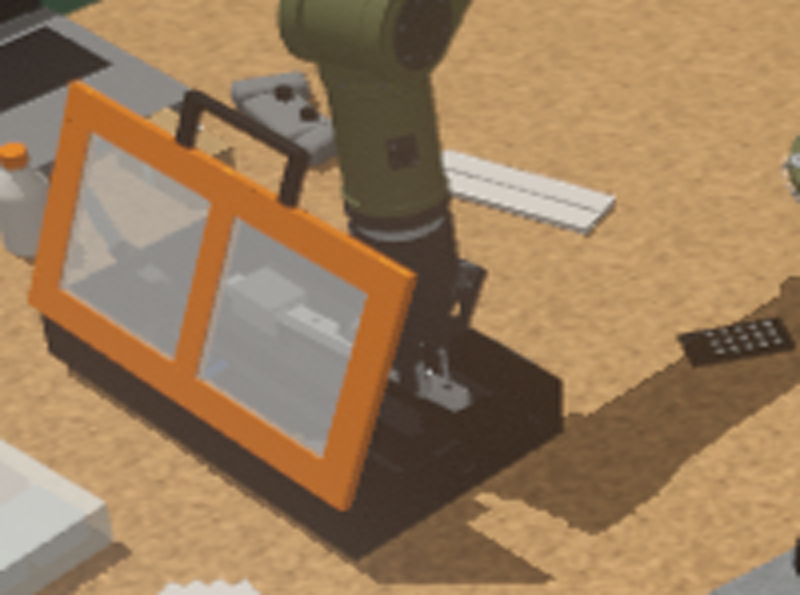

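arm_command(
  series=[
    {"translation": [0.15,0,0.016],"delta_rot": [0,0,0],"jaw": 0},
    {"translation": [0.3,0,0.032],"delta_rot": [0,0,0],"jaw": 0},
    {"translation": [0.45,0,0.049],"delta_rot": [0,0,0],"jaw": 0},
    {"translation": [0.6,0,0.065],"delta_rot": [0,0,0],"jaw": 0},
    {"translation": [0.75,0,0.08],"delta_rot": [0,0,0],"jaw": 0},
    {"translation": [0.9,0,0.098],"delta_rot": [0,0,0],"jaw": 0},
    {"translation": [0.9,0,0.098],"delta_rot": [0,0,0],"jaw": 0},
    {"translation": [0.9,0,0.098],"delta_rot": [0,0,0],"jaw": 0},
  ],
)

```text
t: 15.35
position: [533.4, 47.2, 34.6]
ee_rot: [-2.157, -2.174, -0.119]
ft_force: [0.1, 0.2, -1.9]
opening: 13.8
grip_force: 78.8
```

```bash
python3 st.py; python3 snap.py wrist w7; python3 - <<'E'
from h import *
s,f=pickle.load(open("w7.pkl","rb"))
R=Rn.from_rotvec(s["ee_rot"]).as_matrix()
# expected gate end top in tool frame: 42 mm ahead, top ~12 behind tcp
for x in (38,42,46): print(x,proj(f,(s["position"]+R@np.array([x,0,-12]))).round())
E
```

```text
15.35 [533.4  47.2  34.6] [ 0.83  0.49 -1.06  1.92  0.38  0.98 -0.38] [ 0.1  0.2 -1.9] 13.8
[[-0.008  1.     0.   ]
 [ 0.994  0.008  0.109]
 [ 0.109  0.001 -0.994]]
15.35 [533.4  47.2  34.6] [-2.157 -2.174 -0.119] [ 0.83  0.49 -1.06  1.92  0.38  0.98 -0.38] [ 0.1  0.2 -1.9]
38 [[319. 228.]]
42 [[319. 218.]]
46 [[319. 207.]]
```

View pics/w7.png

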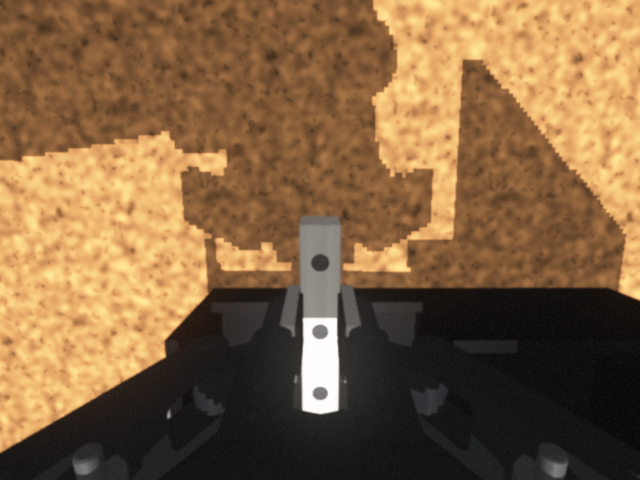

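arm_command(
  series=[
    {"translation": [0.02,0,-0.2],"delta_rot": [0,0,0],"jaw": 0},
    {"translation": [0.05,0,-0.5],"delta_rot": [0,0,0],"jaw": 0},
    {"translation": [0.08,0,-0.75],"delta_rot": [0,0,0],"jaw": 0},
    {"translation": [0.109,0,-0.99],"delta_rot": [0,0,0],"jaw": 0},
    {"translation": [0.109,0,-0.99],"delta_rot": [0,0,0],"jaw": 0},
  ],
)

```text
t: 15.9
position: [535.7, 46.0, 137.0]
ee_rot: [-2.164, -2.174, -0.125]
ft_force: [0.3, 0.3, -1.2]
opening: 14.1
grip_force: 78.7
```

arm_command(
  series=[
    {"translation": [0.2,0,0.02],"delta_rot": [0,0,0],"jaw": 0},
    {"translation": [0.5,0,0.05],"delta_rot": [0,-0.03,0],"jaw": 0},
    {"translation": [0.8,0,0.08],"delta_rot": [0,-0.07,0],"jaw": 0},
    {"translation": [0.994,0,0.1],"delta_rot": [0,-0.07,0],"jaw": 0},
    {"translation": [0.994,0,0.1],"delta_rot": [0,-0.07,0],"jaw": 0},
  ],
)

```text
t: 16.4
position: [531.3, 150.8, 134.3]
ee_rot: [-2.207, -2.235, -0.002]
ft_force: [-0.6, 0.1, -1.8]
opening: 13.7
grip_force: 78.7
```

arm_command(
  series=[
    {"translation": [0.3,-0.13,0],"delta_rot": [0,0,0],"jaw": 0},
    {"translation": [0.6,-0.26,0],"delta_rot": [0,0,0],"jaw": 0},
    {"translation": [0.97,-0.42,0],"delta_rot": [0,0,0],"jaw": 0},
    {"translation": [0.97,-0.42,0],"delta_rot": [0,0,0],"jaw": 0},
  ],
)

```text
t: 16.8
position: [486.7, 247.9, 134.5]
ee_rot: [-2.205, -2.235, -0.002]
ft_force: [-0.5, 0.0, -0.8]
opening: 13.4
grip_force: 78.7
```

arm_command(
  series=[
    {"translation": [0.3,-0.13,0],"delta_rot": [0,0,0],"jaw": 0},
    {"translation": [0.6,-0.26,0],"delta_rot": [0,0,0],"jaw": 0},
    {"translation": [0.97,-0.42,0],"delta_rot": [0,0,0],"jaw": 0},
    {"translation": [0.97,-0.42,0],"delta_rot": [0,0,0],"jaw": 0},
    {"translation": [0.97,-0.42,0],"delta_rot": [0,0,0],"jaw": 0},
  ],
)

```text
t: 17.3
position: [447.4, 339.4, 133.9]
ee_rot: [2.212, 2.229, -0.002]
ft_force: [1.8, -1.1, -1.3]
opening: 13.7
grip_force: 78.7
```

```bash
python3 st.py
```

```text
17.3 [447.4 339.4 133.9] [ 0.23  0.42 -1.13  1.77  0.41  1.22 -1.  ] [ 1.8 -1.1 -1.3] 13.7
[[-0.007  1.     0.   ]
 [ 1.     0.007 -0.002]
 [-0.002  0.    -1.   ]]
```

arm_command(
  series=[
    {"translation": [0.2,0.015,0],"delta_rot": [0,0,-0.09],"jaw": 0},
    {"translation": [0.4,0.015,0.1],"delta_rot": [0,0,-0.18],"jaw": 0},
    {"translation": [0.506,0.015,0.2],"delta_rot": [0,0,-0.27],"jaw": 0},
    {"translation": [0.506,0.015,0.3],"delta_rot": [0,0,-0.36],"jaw": 0},
    {"translation": [0.506,0.015,0.3],"delta_rot": [0,0,-0.45],"jaw": 0},
    {"translation": [0.506,0.015,0.3],"delta_rot": [0,0,-0.54],"jaw": 0},
    {"translation": [0.506,0.015,0.3],"delta_rot": [0,0,-0.63],"jaw": 0},
    {"translation": [0.506,0.015,0.3],"delta_rot": [0,0,-0.72],"jaw": 0},
    {"translation": [0.506,0.015,0.3],"delta_rot": [0,0,-0.82],"jaw": 0},
    {"translation": [0.506,0.015,0.3],"delta_rot": [0,0,-0.918],"jaw": 0},
  ],
)

```text
t: 18.3
position: [450.8, 387.4, 103.4]
ee_rot: [0.207, 3.134, -0.005]
ft_force: [-0.5, 0.5, -2.3]
opening: 13.6
grip_force: 78.7
```

```bash
python3 st.py; python3 snap.py top t2; python3 - <<'E'
from h import *
s,f=pickle.load(open("t2.pkl","rb")); R=Rn.from_rotvec(s["ee_rot"]).as_matrix()
im=cv2.resize(f["pixels"][150:300,170:350,::-1],None,fx=4,fy=4,interpolation=2); cv2.imwrite("pics/t2c.png",im)
for x in (42,-93,-228): print(x,(s["position"]+R@[x,0,-4]).round(1),proj(f,s["position"]+R@[x,0,-12]).round(1))
E
```

```text
18.3 [450.8 387.4 103.4] [ 0.21  0.7  -1.31  1.71  0.7   1.3   0.18] [-0.5  0.5 -2.3] 13.6
[[-0.991  0.131  0.001]
 [ 0.131  0.991 -0.003]
 [-0.001 -0.003 -1.   ]]
18.3 [450.8 387.4 103.4] [ 0.207  3.134 -0.005] [ 0.21  0.7  -1.31  1.71  0.7   1.3   0.18] [-0.5  0.5 -2.3]
42 [409.1 392.9 107.4] [[194.2 265.8]]
-93 [543.  375.2 107.5] [[202.9 215.6]]
-228 [676.8 357.4 107.7] [[211.5 166.3]]
```

View pics/t2c.png

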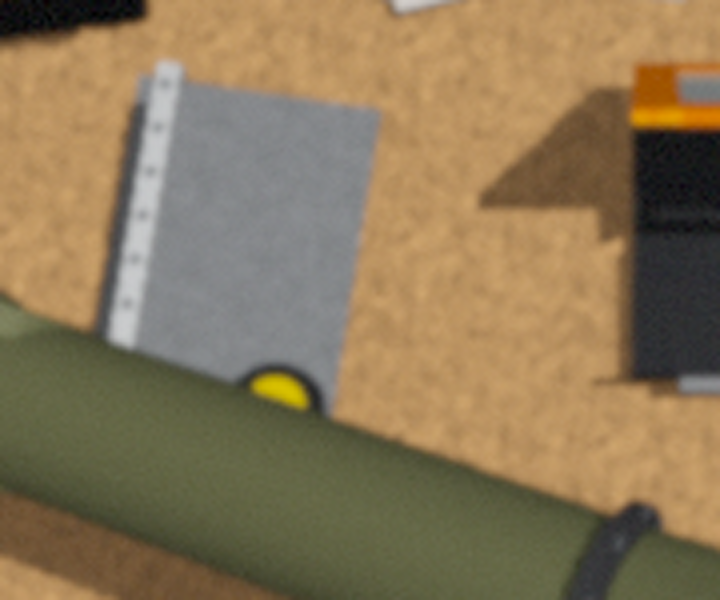

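arm_command(
  series=[
    {"translation": [0,0,0.2],"delta_rot": [0,0,0],"jaw": 0},
    {"translation": [0,0,0.4],"delta_rot": [0,0,0],"jaw": 0},
    {"translation": [0,0,0.6],"delta_rot": [0,0,0],"jaw": 0},
    {"translation": [0,0,0.75],"delta_rot": [0,0,0],"jaw": 0},
    {"translation": [0,0,0.75],"delta_rot": [0,0,0],"jaw": 0},
  ],
)

```text
t: 18.85
position: [447.3, 389.0, 26.5]
ee_rot: [-0.209, -3.132, 0.007]
ft_force: [-0.0, -1.1, -1.5]
opening: 13.8
grip_force: 78.7
```

```bash
python3 st.py
```

```text
18.85 [447.3 389.   26.5] [ 0.15  0.77 -1.22  1.77  0.78  1.19  0.13] [-0.  -1.1 -1.5] 13.8
[[-0.991  0.133 -0.003]
 [ 0.133  0.991 -0.004]
 [ 0.002 -0.004 -1.   ]]
```

Safe joints. Lower 19 mm, let go, then rise.

arm_command(
  series=[
    {"translation": [-0.01,0,0.08],"delta_rot": [0,0,0],"jaw": 0},
    {"translation": [-0.01,0,0.15],"delta_rot": [0,0,0],"jaw": 0},
    {"translation": [-0.01,0,0.185],"delta_rot": [0,0,0],"jaw": 0},
    {"translation": [-0.01,0,0.185],"delta_rot": [0,0,0],"jaw": 0},
    {"translation": [-0.01,0,0.185],"delta_rot": [0,0,0],"jaw": 0},
  ],
)

```text
t: 19.35
position: [449.8, 390.8, 11.7]
ee_rot: [0.209, 3.133, -0.0]
ft_force: [-0.6, 0.2, -1.2]
opening: 13.5
grip_force: 78.7
```

arm_command(
  series=[
    {"translation": [0,0,0],"delta_rot": [0,0,0],"jaw": 0.3},
    {"translation": [0,0,0],"delta_rot": [0,0,0],"jaw": 0.35},
    {"translation": [0,0,0],"delta_rot": [0,0,0],"jaw": 0.35},
    {"translation": [0,0,0],"delta_rot": [0,0,0],"jaw": 0.35},
    {"translation": [0,0,0],"delta_rot": [0,0,0],"jaw": 0.35},
    {"translation": [0,0,-0.2],"delta_rot": [0,0,0],"jaw": 0.35},
    {"translation": [0,0,-0.5],"delta_rot": [0,0,0],"jaw": 0.35},
    {"translation": [0,0,-1.0],"delta_rot": [0,0,0],"jaw": 0.35},
    {"translation": [0,0,-1.0],"delta_rot": [0,0,0],"jaw": 0.35},
    {"translation": [0,0,-1.0],"delta_rot": [0,0,0],"jaw": 0.35},
  ],
)

```text
t: 20.35
position: [450.3, 391.5, 113.9]
ee_rot: [0.209, 3.13, 0.002]
ft_force: [0.8, -1.4, 0.3]
opening: 30.0
grip_force: 0.0
```

```bash
python3 st.py; python3 snap.py scene s3; python3 -c "
import cv2;im=cv2.imread('pics/s3.png');cv2.imwrite('pics/s3c.png',cv2.resize(im[130:370,160:480],None,fx=2.5,fy=2.5,interpolation=2))"
```

```text
20.35 [450.3 391.5 113.9] [ 0.2   0.68 -1.31  1.7   0.68  1.31  0.19] [ 0.8 -1.4  0.3] 30.0
[[-0.991  0.133  0.004]
 [ 0.133  0.991  0.001]
 [-0.004  0.002 -1.   ]]
20.35 [450.3 391.5 113.9] [2.09e-01 3.13e+00 2.00e-03] [ 0.2   0.68 -1.31  1.7   0.68  1.31  0.19] [ 0.8 -1.4  0.3]
```

View pics/s3c.png

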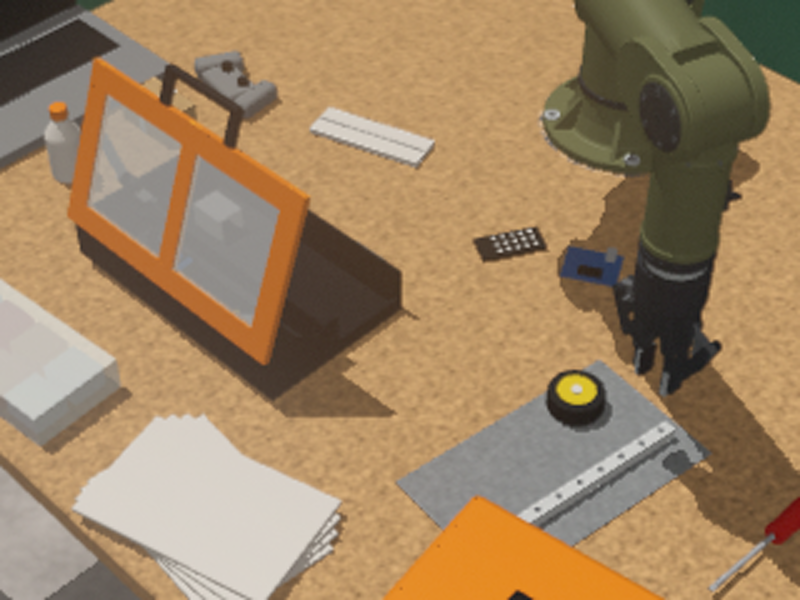

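```bash
python3 snap.py top t3 >/dev/null; python3 - <<'E'
from h import *
s,f=pickle.load(open("s3.pkl","rb")); p=lambda u,v:(160+u/2.5-.3,130+v/2.5-.3)
A,B,e=ray(f,p(600,362),3),ray(f,p(707,455),3),ray(f,p(672,428),19)
t=(B-A)/np.linalg.norm(B-A); n=np.array([-t[1],t[0],0]); print(A,B,e,"margin",n@(e-A)*np.sign(n[0]),"along",t@(e-A),np.linalg.norm(B-A))
s,f=pickle.load(open("t3.pkl","rb"))
cv2.imwrite("pics/t3c.png",cv2.resize(f["pixels"][155:285,180:280,::-1],None,fx=4.6,fy=4.6,interpolation=2))
# bright beam pixels, mat far edge
g=f["pixels"].astype(int); m=(g.min(2)>150)&(np.ptp(g,2)<25); y,x=np.nonzero(m[160:290,185:270]); print("beam px rows",y.min()+160,y.max()+160,len(y))
yt=y.min()+160; xt=x[y==y.min()].mean()+185; E=ray(f,(xt,yt-.5),19); print("far end",E)
for q in [(205,168.5),(265,177.5)]: print(ray(f,q,3))
E
```

```text
[379.41560257 273.73900198   3.        ] [406.09231349 446.56235819   3.        ] [414.41066828 402.64852151  19.        ] margin 14.920117274272021 along 132.7392517279904 174.87012139451198
beam px rows 173 239 446
far end [680.7314032  360.47659729  19.        ]
[695.46941836 404.14399367   3.        ]
[671.30497603 227.86437144   3.        ]
```

```bash
python3 -c "
from bench import arm; print(arm.hand_in())"
```

```text
the job is handed in; nothing more can be done
None
```

I handed the job in at about 20 s: the lid stands locked by its stay, and the beam lies flat on the free half of the mat, 9 to 15 mm inside the mat's edge at its ends by camera estimate. Nothing else was touched that I know of, and `hand_in()` returned no verdict.

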